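# Load the chestnut soaking tub

### The job

Pour the chestnuts from both scoops into the copper tub without touching them with the gripper: bring the scoop's lip low over the tub, within about 5 cm of its rim, before tipping so that none bounce out, and stand both empty scoops upright back on their wooden board. When all the chestnuts are in, close the tub with the red cover, down the guide post until it lies flat on the rim, then thread all the ring weights that are there onto the post, larger below smaller, each fully home on the one beneath. Leave the other things on the counter alone.

Things in the scene. Friction and masses are not known exactly. Their poses are not given: they have to be found in the camera images.
- tub: round copper soaking tub fixed on the counter: outer diameter 176 mm, inner about 164 mm, 70 mm high (rim at z = 70 mm of its frame), floor 6 mm thick. Origin: centre of its underside, z up. A fixed steel guide post, 18 mm diameter, stands on its axis with its top at z = 148 mm.
- cover: loose cover, 0.35 kg: a red disc 186 mm in diameter and 6 mm thick with a pale wooden hub on top, 50 mm in diameter, from z = 6 to 28 mm, and a 24 mm bore right through. Origin: centre of its underside on the bore axis, z up. Grip it by the hub. When home it lies flat on the tub rim with the post through it.
- weight_large: loose steel ring weight, dark, outer diameter 66 mm, bore 24 mm, 16 mm high, 0.36 kg (varies). Origin: centre of its underside on the bore axis, z up. May be absent (None).
- weight_medium: loose brass ring weight, outer diameter 56 mm, bore 24 mm, 16 mm high, 0.24 kg (varies). Origin: centre of its underside on the bore axis, z up. May be absent (None).
- weight_small: loose green-enamelled ring weight, outer diameter 46 mm, bore 24 mm, 16 mm high, 0.15 kg (varies). Origin: centre of its underside on the bore axis, z up. May be absent (None).
- board: wooden scoop board fixed on the counter, 220 mm (x) by 200 mm (y), 14 mm thick, flat top. Origin: centre of its underside, z up.
- scoop_blue: blue metal scoop, loose, 0.2 kg. Origin: centre of its floor's underside; +x to the pouring lip, z up. Floor x -46 to 46, y -32 to 32 mm, 4 mm thick; back and side walls 3 mm thick, up to z = 42 mm; the front is an open ramp rising 25 degrees to the lip, between the side walls. Holds nut_a1 to nut_a3 (those present). Starts on the board, lip roughly to the board's +y.
- scoop_white: white metal scoop, loose, 0.2 kg. Origin: centre of its floor's underside; +x to the pouring lip, z up. Floor x -46 to 46, y -32 to 32 mm, 4 mm thick; back and side walls 3 mm thick, up to z = 42 mm; the front is an open ramp rising 25 degrees to the lip, between the side walls. Holds nut_b1 to nut_b3 (those present). Starts on the board, lip roughly to the board's +y.
- scoop_blue_lip (a point): middle of the blue scoop's pouring lip edge, at x = 100, z = 30 mm in the scoop's frame, axes as the scoop's. Chestnuts start to roll out once the scoop is tipped lip-down by more than about 25 degrees; at 65 to 75 degrees it empties.
- scoop_blue_grip (a point): point on the blue scoop's dark wooden grip tab, at x = -60, z = 70 mm in the scoop's frame, axes as the scoop's. The tab stands over the back wall: 12 mm thick across y, x -83 to -37 mm, z 34 to 90 mm; pinch it across y from above or with the hand tilted.
- scoop_white_lip (a point): middle of the white scoop's pouring lip edge, at x = 100, z = 30 mm in the scoop's frame, axes as the scoop's. Chestnuts start to roll out once the scoop is tipped lip-down by more than about 25 degrees; at 65 to 75 degrees it empties.
- scoop_white_grip (a point): point on the white scoop's dark wooden grip tab, at x = -60, z = 70 mm in the scoop's frame, axes as the scoop's. The tab stands over the back wall: 12 mm thick across y, x -83 to -37 mm, z 34 to 90 mm; pinch it across y from above or with the hand tilted.
- nut_a1: round chestnut, a brown ball of 32 mm diameter with a pale base, 20 g, rolls freely; origin at its centre. Starts in the blue scoop; may be absent (None) unless its number is 1.
- nut_a2: round chestnut, a brown ball of 32 mm diameter with a pale base, 20 g, rolls freely; origin at its centre. Starts in the blue scoop; may be absent (None) unless its number is 1.
- nut_a3: round chestnut, a brown ball of 32 mm diameter with a pale base, 20 g, rolls freely; origin at its centre. Starts in the blue scoop; may be absent (None) unless its number is 1.
- nut_b1: round chestnut, a brown ball of 32 mm diameter with a pale base, 20 g, rolls freely; origin at its centre. Starts in the white scoop; may be absent (None) unless its number is 1.
- nut_b2: round chestnut, a brown ball of 32 mm diameter with a pale base, 20 g, rolls freely; origin at its centre. Starts in the white scoop; may be absent (None) unless its number is 1.
- nut_b3: round chestnut, a brown ball of 32 mm diameter with a pale base, 20 g, rolls freely; origin at its centre. Starts in the white scoop; may be absent (None) unless its number is 1.
- syrup_bottle: amber syrup bottle, 60 mm diameter, 170 mm high; loose bystander, leave alone. Origin: centre of its underside.
- sugar_jar: white sugar jar, 72 mm diameter, 100 mm high; loose bystander, leave alone. Origin: centre of its underside.
- spatula: spatula lying flat, 280 mm long; loose bystander, leave alone. Origin: centre of its underside.
- brush: brush lying flat, 180 mm long; loose bystander, leave alone. Origin: centre of its underside.
- cup: blue tea cup, 72 mm diameter, 75 mm high; loose bystander, leave alone. Origin: centre of its underside.

How it is judged:
By the outcome, as a careful person would: the job done as asked, in the order asked, and still so for the second after the job is handed in, with the robot touching nothing.
Of weight_large, weight_medium, weight_small only 1 to 3 are there at a start; the rules pass over those that are not, and their reading is None.
Of nut_a2, nut_a3, nut_b2, nut_b3 only 1 to 4 are there at a start; the rules pass over those that are not, and their reading is None.
At some moment in a run one of weight_large, weight_medium, weight_small, cover may be knocked a few centimetres aside while the robot is not near it.
It also fails if it takes over 210 s, if anything falls off the work surface, if the arm or the gripper's body presses on something with over 40 N, if the wrist force passes 120 N, or if a joint passes its speed limit or range.

### The arm

A 6-joint arm with a two-finger parallel gripper is mounted at the origin on the work surface. World frame = base frame: x ahead of the robot, y to its left, z up, the work surface at z = 0. Lengths are in m, angles in rad, forces in N, time in s.
With the tool pointing down it reaches from about 0.35 to 0.975 m from the base axis. Payload 4.9 kg.
Tool frame: the origin (TCP) lies between the finger pads; the fingertips stand 25 mm ahead of it and the grasp point (between the pads) lies 6 mm ahead of it; z points along the fingers, y is the line along which they close (so a half turn about z gives the same grasp; the last joint's range is limited). The gripper opens to 85 mm and grips with 20 to 120 N. Pads are 22 mm wide; open, the fingers measure 114 mm over their backs; the gripper's body (76 mm by 85 mm) begins 54 mm behind the grasp point. The pads swing forward as they close: fully open they stand 13 mm farther back than shut.
Start: joints at [0.983, 0.053, 1.613, -0, 1.476, -0.119], TCP at [0.282, 0.558, 0.256] pointing down, gripper open.
Joint ranges: [-3.01, 3.01], [-1.01, 2.22], [0.06, 2.58], [-1.02, 4.17], [0.09, 2.62], [-3.14, 3.14]. Speed limits (rad/s): [2.57, 2.57, 3.14, 3.14, 3.14, 3.14].

### API

Orientations are given as a 3x3 rotation matrix whose columns are the frame's x, y, z axes.
In Python, from workcell import bot, eyes, kin, command_gripper gives the robot as it stands (bot), with the cameras (eyes), the gripper as plain functions and the kinematics (kin). Calls block until the motion is done:
- bot.move_ptp(position, orientation): joint-space move of the TCP to a pose.
- bot.move_linear(position, attitude=None, max_speed=0.15, threshold=None): straight line of the TCP; attitude=None keeps the orientation; max_speed is the mean speed in m/s. With threshold (N) it stops when the force on the tool has changed by that much, and returns True; else False.
- bot.goto_joints(angles): joint-space move.
- command_gripper(opening, grip_force=None): opening from 0.0 (shut) to 1.0 (fully open); grip_force is the grip in N (None keeps the last); returns when the fingers have stopped.
- bot.sleep(seconds).
- kin.ik(position, orientation): joint angles nearest the present ones, or None.
- eyes.snapshot(name): name is "scene" or "top" or "wrist"; returns a dict with "color" (420x560x3 uint8, blue, green, red), "intrinsics" (3x3 intrinsics, pixels), "R" (3x3) and "t" (3): a world point X has camera coordinates R X + t. Camera axes: x right, y down, z forward; pixel columns grow to the right and rows downward; lengths in m; the calibration is good to about 2 mm. A picture is of the moment at which its call begins. There is no depth.
A pose or a line that the arm cannot do raises bot.Unreachable and nothing moves.
- bot.close_job(): hands the job in; it is judged then, once.
Readings, each from a call of its own:
- bot.get_time(): time.
- bot.get_qpos(): joint angles.
- bot.get_joint_vel(): joint speeds.
- bot.get_joint_torque(): joint torques, N m.
- bot.get_tool_pos(): TCP position.
- bot.get_tcp_rot(): TCP orientation.
- bot.get_ft_force(): force on the tool from outside, world axes, zero at the start.
- bot.get_ft_torque(): the same for the moment, N m.
- bot.get_grip_width(): opening from 0.0 (shut) to 1.0 (fully open).
- bot.get_grasp_force(): force on a finger pad.
Only numpy, scipy, OpenCV 4.12 (cv2) and the standard library are available. Lean on these libraries where they do the work, as an engineer would, in place of code of your own. Each camera call takes 0.05 s, during which the arm holds its last target. There are 200 camera calls.

## Working session

There is one attempt and no reset: what is moved stays moved. The work goes in short steps, each a Python script; the robot and the scene stay as the last script left them, time stands still between calls to the robot, and variables do not carry over. Pictures are saved under pics/ and viewed, at most 14 in all, crops included, and the job is handed in when it is done.

```bash
ls; mkdir -p pics
python3 - <<'E'
from workcell import bot, eyes, kin, command_gripper
import cv2,numpy as np
for n in("scene","top"):
    s=eyes.snapshot(n); cv2.imwrite(f"pics/{n}0.png",s["color"])
    print(n,s["intrinsics"].round(1).tolist(),s["R"].round(3).tolist(),s["t"].round(3).tolist())
E
```

```text
pics
workcell.py
scene [[446.5, 0.0, 281.8], [0.0, 446.5, 201.7], [0.0, 0.0, 1.0]] [[-0.235, 0.972, -0.017], [0.786, 0.18, -0.591], [-0.571, -0.152, -0.807]] [0.102, -0.321, 1.658]
top [[529.0, 0.0, 279.6], [0.0, 529.0, 193.1], [0.0, 0.0, 1.0]] [[0.005, -1.0, 0.003], [-0.991, -0.006, -0.137], [0.137, -0.003, -0.991]] [0.013, 0.491, 1.415]
```

View pics/scene0.png

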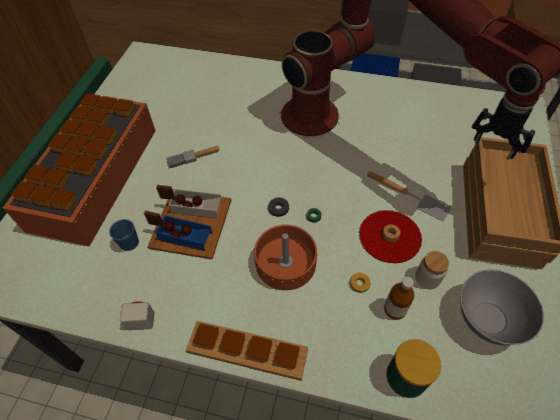

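View pics/top0.png

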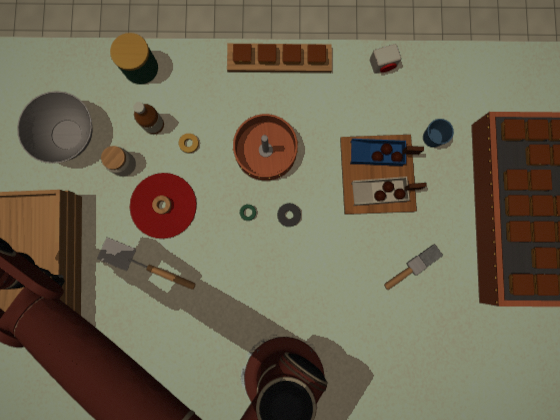

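The scene view shows both scoops with three nuts each, the tub and the cover, and all three ring weights. In the top view the tub is at (266,147), the blue scoop at (378,152), the white scoop at (380,190), and their tabs are to the right. The cover is at (163,205), and the large, medium and small weights are at (289,214), (189,143) and (249,212).

```bash
cat > h.py <<'E'
from workcell import bot, eyes, kin, command_gripper
import cv2,numpy as np
DOWN=np.array([[1,0,0],[0,-1,0],[0,0,-1.]])
def Rz(a): c,s=np.cos(a),np.sin(a); return np.array([[c,-s,0],[s,c,0],[0,0,1.]])
def down(a): return Rz(a)@DOWN      # tool y (closing line) along world angle a-90deg
def cast(s,px,z):
    d=s["R"].T@np.linalg.inv(s["intrinsics"])@np.array([px[0],px[1],1.]); c=-s["R"].T@s["t"]
    return c+d*(z-c[2])/d[2]
def proj(s,X): p=s["intrinsics"]@(s["R"]@np.asarray(X,float)+s["t"]); return p[:2]/p[2]
def snap(n,f=None):
    s=eyes.snapshot(n)
    if f: cv2.imwrite(f"pics/{f}.png",s["color"])
    return s
E
python3 - <<'E'
from h import *
s=snap("top")
for n,p,z in [("tub",(266,147),.07),("posttop",(265,140),.148),("blue tab",(416,150),.1),("white tab",(418,186),.1),("blue",(378,152),.05),("cover",(163,205),.006),("L",(289,214),.016),("M",(189,143),.016),("S",(249,212),.016),("board",(379,174),.014),("cup",(438,133),.07)]:
    print(n,cast(s,p,z).round(3)[:2])
try:
    bot.move_ptp([.50,-.15,.40],down(0))
    print(bot.get_qpos().round(2))
    s=snap("wrist","w1"); print(s["R"].round(3).tolist(),(-s["R"].T@s["t"]).round(3), s["intrinsics"][0])
except bot.Unreachable as e: print(e)
print(bot.get_time())
E
```

```text
tub [0.612 0.053]
posttop [0.612 0.054]
blue tab [ 0.599 -0.344]
white tab [ 0.503 -0.347]
blue [ 0.604 -0.253]
cover [0.46 0.34]
L [ 0.436 -0.011]
M [0.634 0.271]
S [0.441 0.1  ]
board [ 0.55  -0.262]
cup [ 0.653 -0.413]
[-0.43 -0.24  1.65  0.    1.73  1.14]
[[-0.0, -1.0, -0.001], [-0.945, 0.0, 0.327], [-0.327, 0.001, -0.945]] [ 0.584 -0.149  0.518] [297.71570738   0.         281.73311962]
2.8667
```

View pics/w1.png

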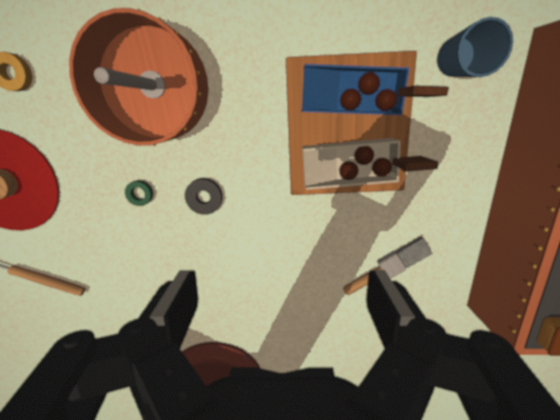

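The wrist view shows the layout clearly, with both scoops lip-left and tabs at (425,91) and (418,163). Next I take a closer look at the scoops, plus automatic fits of the tub, weights and cover.

Run:
```python
from h import *
bot.move_ptp([.54,-.30,.30],down(0))
s=snap("wrist","w2")
np.savez("w2.npz",**s)
# reachability of tilted grasp/pour, hand leaning back alpha; scoop x dir = world +y
def tool(yaw,tilt): # scoop x at yaw; tilt>0: fingers point forward-down
    ex=np.array([np.cos(yaw),np.sin(yaw),0]); zt=np.sin(tilt)*ex-np.cos(tilt)*np.array([0,0,1.])
    yt=np.array([-np.sin(yaw),np.cos(yaw),0])
    return yt,zt
for sgn in(1,-1):
  for al in (0,20,35,50,65):
    out=[]
    for g,th in [((.599,-.344,.084),0),((.503,-.347,.084),0),((.612,-.167,.138+.06),0),((.612,-.03,.26),35),((.612,-.02,.265),70)]:
        yt,zt=tool(np.pi/2,np.radians(al-th)); yt=yt*sgn
        R=np.column_stack([np.cross(yt,zt),yt,zt]); p=np.array(g)-.006*zt
        q=kin.ik(p,R); out.append(None if q is None else np.round(q,2).tolist())
    print(sgn,al,out)
```

```text
1 0 [[-0.63, 0.35, 1.57, -0.0, 1.23, 2.51], [-0.73, 0.18, 1.77, -0.0, 1.19, 2.42], [-0.38, 0.11, 1.64, -0.0, 1.39, 2.76], [0.07, 0.07, 1.65, -0.61, 1.48, -2.99], None]
1 20 [[-0.73, 0.46, 1.44, 0.26, 1.48, 2.36], [-0.83, 0.31, 1.64, 0.24, 1.46, 2.26], [-0.51, 0.19, 1.58, 0.3, 1.55, 2.6], [-0.06, 0.02, 1.64, -0.26, 1.46, 3.11], [0.17, 0.14, 1.65, -0.86, 1.55, -2.86]]
1 35 [[-0.78, 0.58, 1.34, 0.42, 1.67, 2.3], [-0.88, 0.43, 1.54, 0.37, 1.66, 2.2], [-0.59, 0.27, 1.54, 0.5, 1.69, 2.52], [-0.17, 0.02, 1.63, -0.0, 1.49, 2.97], [0.09, 0.08, 1.64, -0.61, 1.5, -2.98]]
1 50 [[-0.83, 0.7, 1.25, 0.57, 1.86, 2.29], [-0.93, 0.56, 1.45, 0.5, 1.85, 2.17], [-0.64, 0.37, 1.5, 0.69, 1.83, 2.48], [-0.28, 0.04, 1.62, 0.25, 1.55, 2.85], [-0.01, 0.03, 1.64, -0.35, 1.48, -3.12]]
1 65 [[-0.86, 0.82, 1.17, 0.73, 2.04, 2.31], [-0.96, 0.7, 1.36, 0.63, 2.04, 2.18], [-0.68, 0.47, 1.47, 0.86, 1.96, 2.47], [-0.37, 0.09, 1.62, 0.49, 1.63, 2.75], [-0.12, 0.01, 1.63, -0.09, 1.49, 3.03]]
-1 0 [[-0.63, 0.35, 1.57, -0.0, 1.23, -0.63], [-0.73, 0.18, 1.77, -0.0, 1.19, -0.73], [-0.38, 0.11, 1.64, -0.0, 1.39, -0.38], [0.07,
[... 159 characters left out ...]
.54], [-0.06, 0.02, 1.64, -0.26, 1.46, -0.03], [0.17, 0.14, 1.65, -0.86, 1.55, 0.28]]
-1 35 [[-0.78, 0.58, 1.34, 0.42, 1.67, -0.84], [-0.88, 0.43, 1.54, 0.37, 1.66, -0.95], [-0.59, 0.27, 1.54, 0.5, 1.69, -0.62], [-0.17, 0.02, 1.63, -0.0, 1.49, -0.17], [0.09, 0.08, 1.64, -0.61, 1.5, 0.16]]
-1 50 [[-0.83, 0.7, 1.25, 0.57, 1.86, -0.86], [-0.93, 0.56, 1.45, 0.5, 1.85, -0.97], [-0.64, 0.37, 1.5, 0.69, 1.83, -0.66], [-0.28, 0.04, 1.62, 0.25, 1.55, -0.29], [-0.01, 0.03, 1.64, -0.35, 1.48, 0.03]]
-1 65 [[-0.86, 0.82, 1.17, 0.73, 2.04, -0.83], [-0.96, 0.7, 1.36, 0.63, 2.04, -0.96], [-0.68, 0.47, 1.47, 0.86, 1.96, -0.67], [-0.37, 0.09, 1.62, 0.49, 1.63, -0.39], [-0.12, 0.01, 1.63, -0.09, 1.49, -0.11]]
```

View pics/w2.png

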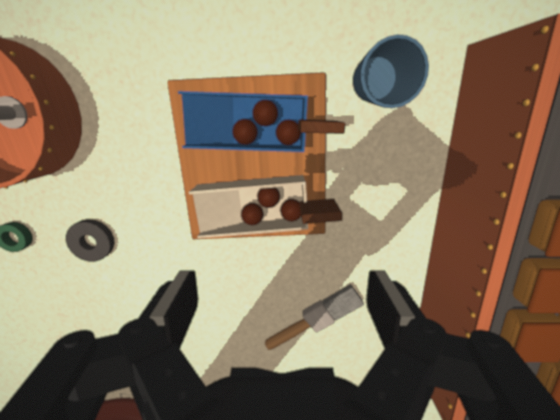

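Run:
```python
from h import *
s=dict(np.load("w2.npz"))
for n,u,l in [("blue",((183,92),(308,96)),((185,149),(305,150))),("white",((191,190),(305,183)),((195,238),(306,234)))]:
    for a,b in(u,l):
        A,B=cast(s,a,.056),cast(s,b,.056); d=A-B; print(n,A.round(3)[:2],B.round(3)[:2],np.degrees(np.arctan2(d[1],d[0])).round(1),np.linalg.norm(d).round(3))
for n,a,b in [("blue tab",(300,122),(344,123)),("white tab",(303,202),(340,201))]:
    A,B=cast(s,a,.104),cast(s,b,.104); d=A-B; print(n,A.round(3),B.round(3),np.degrees(np.arctan2(d[1],d[0])).round(1),np.linalg.norm(d).round(3))
    c=(A+B)/2
c=cv2.resize(s["color"][70:250,160:370],None,fx=3.8,fy=3.3,interpolation=cv2.INTER_CUBIC)
cv2.imwrite("pics/c2.png",c[:600,:800])
```

```text
blue [ 0.642 -0.187] [ 0.638 -0.329] 88.2 0.142
blue [ 0.578 -0.182] [ 0.577 -0.327] 89.5 0.144
white [ 0.527 -0.185] [ 0.536 -0.328] 93.5 0.144
white [ 0.461 -0.183] [ 0.467 -0.331] 92.2 0.148
blue tab [ 0.611 -0.317  0.104] [ 0.61  -0.362  0.104] 88.7 0.045
white tab [ 0.526 -0.322  0.104] [ 0.527 -0.363  0.104] 91.6 0.041
```

View pics/c2.png

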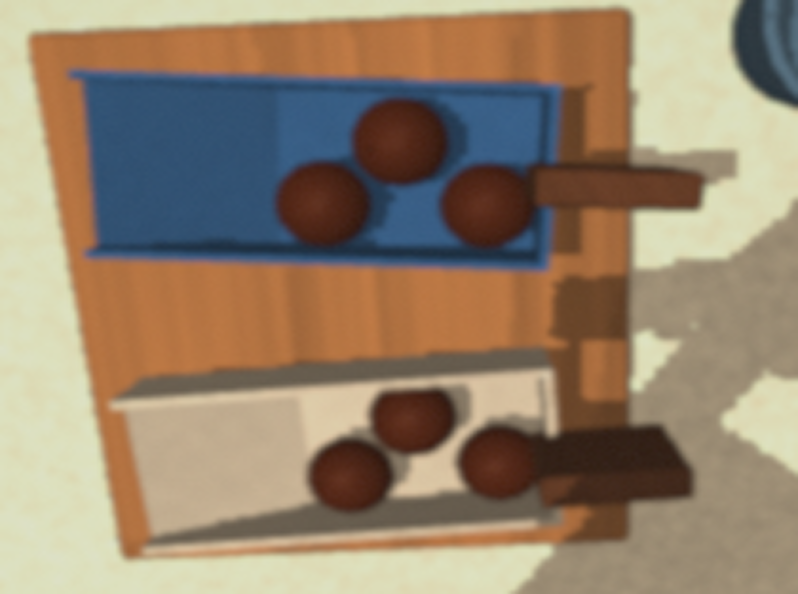

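Run:
```python
from h import *
s=dict(np.load("w2.npz"))
f=lambda p:(160+p[0]/3.8,70+p[1]/3.3)
for n,P,t in [("blue",[(70,72),(560,85),(88,255),(548,268)],[(535,184),(702,191)]),("white",[(110,403),(553,365),(145,548),(560,520)],[(540,490),(690,482)])]:
    W=[cast(s,f(p),.056)[:2] for p in P]; T=[cast(s,f(p),.104)[:2] for p in t]
    ang=lambda d:np.degrees(np.arctan2(d[1],d[0])).round(1)
    print(n,"walls",[w.round(3).tolist() for w in W],ang(W[0]-W[1]),ang(W[2]-W[3]),"width",np.linalg.norm(W[1]-W[3]).round(3),"tab",[x.round(3).tolist() for x in T],ang(T[0]-T[1]))
    B=(W[1]+W[3])/2; print(" backwall mid",B.round(4),"grip from yaw",[ (B+(-11 if 0 else -.014)*np.array([np.cos(a),np.sin(a)])).round(4) for a in [np.radians((ang(W[0]-W[1])+ang(W[2]-W[3]))/2)]], "tab mid",((T[0]+T[1])/2).round(4))
# weights, cover, tub from top view
s=snap("top"); hsv=cv2.cvtColor(s["color"],cv2.COLOR_BGR2HSV)
for n,c,z,r in [("cover",(163,205),.006,.093),("L",(289,214),.016,.033),("M",(189,143),.016,.028),("S",(249,212),.016,.023)]:
    R=int(r/.0026)+8; x0,y0=c[0]-R,c[1]-R; p=s["color"][y0:y0+2*R,x0:x0+2*R].astype(int)
    bg=np.median(s["color"][225:240,215:260].reshape(-1,3),0)
    hh=hsv[y0:y0+2*R,x0:x0+2*R]; print(n,"centre hsv",hsv[c[1],c[0]],hsv[c[1],c[0]+int(r*.7/.0026)])
print("bg",bg,hsv[230,240]); print(bot.get_time())
```

```text
blue walls [[0.642, -0.182], [0.638, -0.328], [0.58, -0.181], [0.575, -0.326]] 88.3 88.1 width 0.062 tab [[0.608, -0.318], [0.605, -0.363]] 87.3
 backwall mid [ 0.6066 -0.3271] grip from yaw [array([ 0.6062, -0.3411])] tab mid [ 0.6065 -0.3408]
white walls [[0.524, -0.182], [0.539, -0.328], [0.464, -0.188], [0.476, -0.332]] 95.7 94.7 width 0.063 tab [[0.507, -0.322], [0.51, -0.366]] 93.7
 backwall mid [ 0.5076 -0.3305] grip from yaw [array([ 0.5089, -0.3444])] tab mid [ 0.5082 -0.344 ]
cover centre hsv [ 39  38 179] [  1 211 132]
L centre hsv [ 37  43 179] [20 38 61]
M centre hsv [ 36  45 177] [ 19 170 168]
S centre hsv [ 37  46 179] [67 98 70]
bg [147. 179. 172.] [ 36  46 177]
3.7333
```

```bash
cat >> h.py <<'E'
TUB=np.array([.612,.053]); AL=np.radians(35)
def Ry(t): c,s=np.cos(t),np.sin(t); return np.array([[c,0,s],[0,1,0],[-s,0,c]])
zt=np.array([np.sin(AL),0,-np.cos(AL)]); yt=np.array([0,-1.,0]); G=np.column_stack([np.cross(yt,zt),yt,zt])
GR=np.array([-.06,0,.07]); LIP=np.array([.1,0,.03])
def tcp(origin,yaw,th=0):
    S=Rz(yaw)@Ry(th); return origin+S@(GR-.006*zt), S@G
def origin_lip(lip,yaw,th): return lip-Rz(yaw)@Ry(th)@LIP
def grab(grip,yaw):
    o=np.array([*grip,.014])-Rz(yaw)@np.array([-.06,0,0])
    p,R=tcp(o,yaw); command_gripper(.55)
    bot.move_ptp(p-.11*R[:,2],R); bot.move_linear(p,max_speed=.08)
    command_gripper(0,grip_force=100); print("grip",bot.get_grip_width(),bot.get_grasp_force())
    return o
def pour(o,yaw):
    up=o+[0,0,.09]; bot.move_linear(tcp(up,yaw)[0],max_speed=.06)
    lip=np.array([*(TUB-.06*np.array([np.cos(yaw),np.sin(yaw)])),.097])
    a=origin_lip(lip,yaw,0); hi=a.copy(); hi[2]=up[2]
    bot.move_linear(tcp(hi,yaw)[0],max_speed=.09); bot.move_linear(tcp(a,yaw)[0],max_speed=.05)
    for th in list(range(5,76,5))+[78]:
        t=np.radians(th); p,R=tcp(origin_lip(lip,yaw,t),yaw,t); bot.move_linear(p,R,max_speed=.04)
    bot.sleep(.8)
def back(o,yaw):
    lip=np.array([*(TUB-.06*np.array([np.cos(yaw),np.sin(yaw)])),.097])
    for th,dz in((50,.02),(25,.03),(0,.04)):
        t=np.radians(th); p,R=tcp(origin_lip(lip+[0,0,dz],yaw,t),yaw,t); bot.move_linear(p,R,max_speed=.12)
    p,R=tcp(o,yaw); bot.move_linear(p+[0,0,.07],R,max_speed=.15); bot.move_linear(p+[0,0,.015],max_speed=.1)
    print("touch",bot.move_linear(p-[0,0,.006],max_speed=.015,threshold=4),bot.get_tool_pos()-p)
    command_gripper(.55); bot.move_linear(bot.get_tool_pos()-.11*R[:,2],max_speed=.12)
E
python3 - <<'E'
from h import *
y=np.radians(88.2); o=grab((.6064,-.341),y); pour(o,y); snap("scene","p1"); print(bot.get_time(),bot.get_grip_width(),bot.get_ft_force().round(1))
E
```

```text
grip 0.126796588150677 97.39171743392944
21.2667 0.12686624730339596 [-0.5  0.5 -2.3]
```

View pics/p1.png

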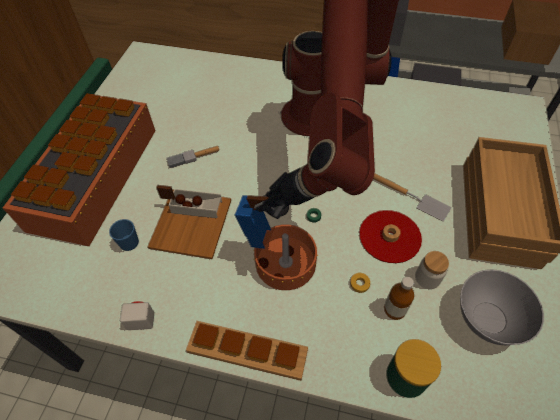

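The blue scoop is tipped over the tub at (255,225), and nuts are visible inside the tub at about (263,262) and (290,251). I'll set it back, then pour the white one.

Run:
```python
from h import *
y=np.radians(88.2); o=np.array([.6064,-.341,.014])-Rz(y)@np.array([-.06,0,0]); back(o,y)
s=snap("top","p2"); c=cv2.resize(s["color"][90:230,220:440],None,fx=3.6,fy=3.6,interpolation=cv2.INTER_CUBIC); cv2.imwrite("pics/p2c.png",c)
print(bot.get_time(),bot.get_ft_force().round(2))
```

```text
touch True [-8.81549775e-05  7.88497436e-06  3.89806658e-04]
28.0167 [-0.05 -0.53 -0.34]
```

View pics/p2c.png

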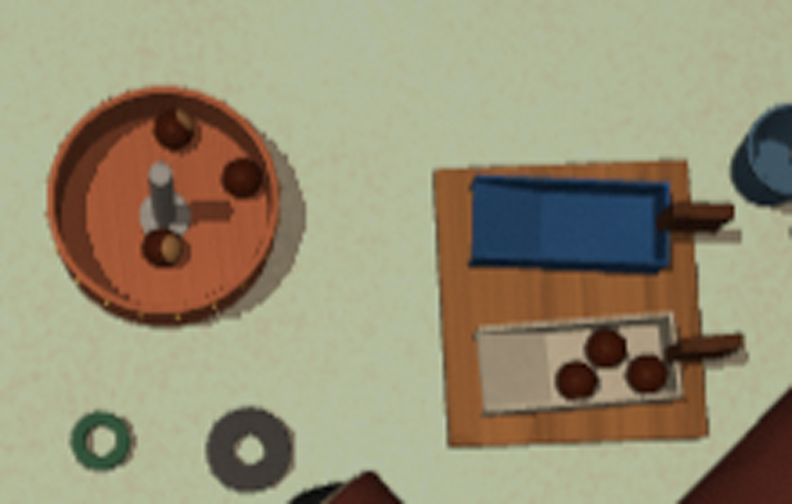

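Three nuts are in the tub, at crop positions (173,128), (242,178) and (162,248). The blue scoop is empty and upright on the board. Now the white one.

Run:
```python
from h import *
y=np.radians(95.); o=grab((.5085,-.3442),y); pour(o,y); back(o,y)
s=snap("top","p3"); c=cv2.resize(s["color"][90:230,220:440],None,fx=3.6,fy=3.6,interpolation=cv2.INTER_CUBIC); cv2.imwrite("pics/p3c.png",c)
print(bot.get_time(),bot.get_ft_force().round(2))
```

```text
grip 0.12391859801126448 97.3936128616333
touch True [-1.01824655e-04  8.89944646e-06  2.38611817e-04]
51.675 [ 0.28  0.4  -0.29]
```

View pics/p3c.png

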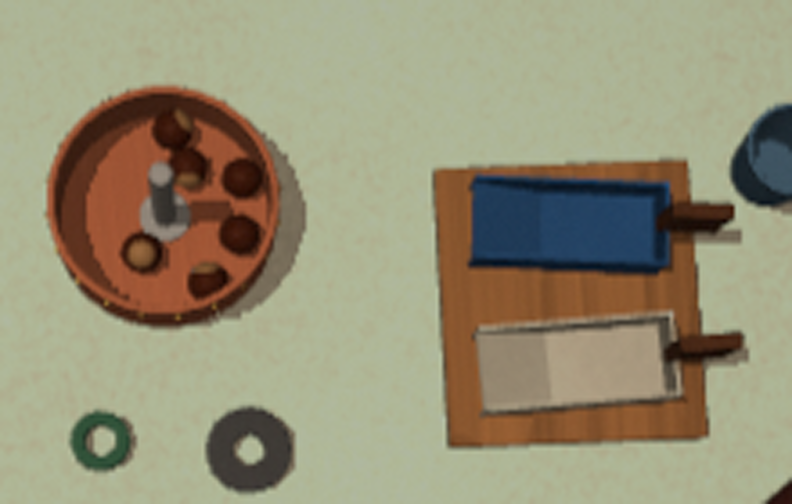

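All six nuts are in the tub and the white scoop is empty, upright on the board. Next I use the wrist camera, straight overhead and in the same relative pose each time, to locate the post, cover and weights.

```bash
cat >> h.py <<'E'
YW=np.pi/2
def look(xy,ztop,f=None):
    "wrist camera straight above xy, .25 m over ztop"
    bot.move_ptp([xy[0],xy[1]-.084,ztop+.132],down(YW)); bot.sleep(.3); return snap("wrist",f)
def blob(s,lo,hi,near,z,r=60):
    m=cv2.inRange(cv2.cvtColor(s["color"],cv2.COLOR_BGR2HSV),np.array(lo),np.array(hi))
    w=np.zeros_like(m); cv2.circle(w,tuple(int(v) for v in near),r,255,-1); m&=w
    m=cv2.morphologyEx(m,cv2.MORPH_OPEN,np.ones((3,3)))
    cs,_=cv2.findContours(m,cv2.RETR_EXTERNAL,cv2.CHAIN_APPROX_NONE); c=max(cs,key=cv2.contourArea)
    (e,ax,an)=cv2.fitEllipse(cv2.convexHull(c)); return cast(s,e,z)[:2],e,ax
E
python3 - <<'E'
from h import *
T=[]
bot.move_linear(bot.get_tool_pos()+[0,0,.1],max_speed=.2)
for n,xy,z in [("post",TUB,.148),("L",(.436,-.011),.016),("S",(.441,.10),.016),("M",(.634,.271),.016),("cover",(.46,.34),.028)]:
    s=look(xy,z); np.savez(f"k_{n}.npz",**s); p=proj(s,[*xy,z]); u,v=int(p[0]),int(p[1]); u0,v0=max(0,u-100),max(0,v-100)
    T.append(cv2.resize(s["color"][v0:v0+200,u0:u0+200],(260,260))); print(n,p.round(1),bot.get_qpos().round(2),bot.get_time())
T.append(T[0]*0); cv2.imwrite("pics/k.png",np.vstack([np.hstack(T[:3]),np.hstack(T[3:])]))
E
```

```text
post [281.6 107.7] [-0.17  0.01  1.62  0.    1.51 -0.17] 54.1083
L [280.5 108.7] [-0.38 -0.3   2.12 -0.    1.32 -0.38] 55.375
S [281.5 107.7] [-0.13 -0.32  2.13 -0.    1.33 -0.13] 56.2417
M [281.8 107.8] [ 0.17  0.22  1.62 -0.    1.31  0.17] 57.6
cover [280.6 108.3] [ 0.37 -0.1   1.93 -0.    1.31  0.37] 58.725
```

View pics/k.png

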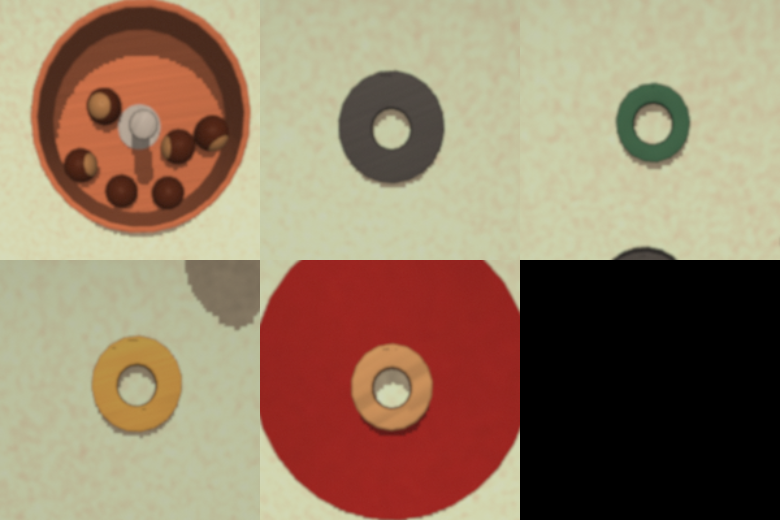

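The tiles show the post top at tile position (144,125), which is slightly off the tub's washer. The three rings and the cover hub are clearly separated by colour. Fitting them next.

Run:
```python
from h import *
L=lambda n:dict(np.load(f"k_{n}.npz"))
def rep(n,r): print(n,np.round(r[0],4),np.round(r[1],1),np.round(r[2],1))
s=L("post"); hs=cv2.cvtColor(s["color"],cv2.COLOR_BGR2HSV); print("post px",hs[103,289],hs[103,285],"washer",hs[101,277])
rep("tub",blob(s,(0,110,40),(15,255,255),(289,100),.07,105))
g=cv2.cvtColor(s["color"],cv2.COLOR_BGR2GRAY)
c=cv2.HoughCircles(cv2.resize(g[70:140,250:330],None,fx=4,fy=4,interpolation=cv2.INTER_CUBIC),cv2.HOUGH_GRADIENT,1,20,param1=80,param2=15,minRadius=34,maxRadius=52)
if c is not None:
    for x in c[0][:3]: e=(250+x[0]/4-.4,70+x[1]/4-.4); print("post",cast(s,e,.148).round(4),np.round(e,1),x[2]/4)
rep("L",blob(L("L"),(0,0,0),(180,255,100),(281,108),.016))
rep("S",blob(L("S"),(45,60,0),(90,255,255),(282,100),.016))
rep("M",blob(L("M"),(10,110,80),(30,255,255),(282,108),.016))
rep("hub",blob(L("cover"),(6,40,110),(25,255,255),(281,108),.028,50))
rep("disc",blob(L("cover"),(0,130,60),(180,255,255),(281,108),.006,160))
for n,p in[("L",(281,92)),("S",(281,83)),("M",(281,85)),("cover",(281,84)),("cover",(281,50))]: print(n,cv2.cvtColor(L(n)["color"],cv2.COLOR_BGR2HSV)[p[1],p[0]])
```

```text
post px [ 15  44 181] [ 16  43 171] washer [ 15  44 181]
tub [0.6193 0.0648] [288.7  95.6] [167.8 179.9]
post [0.5957 0.0696 0.148 ] [260.5  85. ] 11.15
post [0.6417 0.0445 0.148 ] [318.7 118.7] 12.85
post [0.592 0.068 0.148] [255.7  87.2] 9.5
L [ 0.4361 -0.0086] [280.6 105.5] [79.7 85.3]
S [0.4421 0.105 ] [282.8 101.1] [55.1 59. ]
M [0.6371 0.2753] [285.8 102.1] [68.4 73.7]
hub [0.4603 0.3424] [280.9 105.1] [63.4 67.1]
disc [0.4604 0.3522] [281.1  93.1] [213.2 228.2]
L [ 19  64 111]
S [65 86 95]
M [ 18 164 183]
cover [ 14 139 200]
cover [  1 203 156]
```

The centre of a fitted image ellipse is biased under perspective, so I'll cast the contour points onto the plane first and fit there.

```bash
cat >> h.py <<'E'
def circ(s,lo,hi,near,z,r=60,R0=None):
    m=cv2.inRange(cv2.cvtColor(s["color"],cv2.COLOR_BGR2HSV),np.array(lo),np.array(hi))
    w=np.zeros_like(m); cv2.circle(w,tuple(int(v) for v in near),r,255,-1); m&=w
    m=cv2.morphologyEx(m,cv2.MORPH_OPEN,np.ones((3,3)))
    cs,_=cv2.findContours(m,cv2.RETR_EXTERNAL,cv2.CHAIN_APPROX_NONE); c=cv2.convexHull(max(cs,key=cv2.contourArea))[:,0]
    P=np.array([cast(s,p,z)[:2]*1000 for p in c],np.float32)
    from scipy.optimize import least_squares
    f=least_squares(lambda q:np.hypot(*(P-q[:2]).T)-q[2],[*P.mean(0),30],loss="soft_l1",f_scale=.7).x
    return f/1000
COL=dict(tub=((0,110,40),(15,255,255)),L=((0,0,0),(180,90,130)),S=((45,60,0),(90,255,255)),M=((10,110,80),(30,255,255)),cover=((6,40,110),(25,255,255)))
ZT=dict(tub=.07,L=.016,S=.016,M=.016,cover=.028)
def locate(n,xy):
    for i in range(2):
        s=look(xy,ZT[n]); f=circ(s,*COL[n],proj(s,[*xy,ZT[n]]),ZT[n],62 if n!="tub" else 110)
        if np.hypot(*(f[:2]-xy))<.012: break
        xy=f[:2]
    print(n,f.round(4)); return f[:2]
E
python3 - <<'E'
from h import *
for n,p,r in [("post",(289,100),105),("L",(281,105),60),("S",(282,101),60),("M",(285,102),60),("cover",(281,105),50)]:
    k="tub" if n=="post" else n
    print(n,circ(dict(np.load(f"k_{n}.npz")),*COL[k],p,ZT[k],r).round(4))
s=dict(np.load("k_post.npz")); print("post by eye",cast(s,(291.8,103.2),.148).round(4))
s=snap("top"); print("top tub",circ(s,*COL["tub"],(265,147),.07,45).round(4),"M",circ(s,*COL["M"],(189,143),.016,16).round(4),"S",circ(s,*COL["S"],(249,212),.016,14).round(4))
p=s["color"][100:180,225:305]; q=dict(np.load("k_post.npz"))["color"][73:133,259:319]
cv2.imwrite("pics/post.png",np.hstack([cv2.resize(p,(390,390),interpolation=cv2.INTER_NEAREST),cv2.resize(q,(390,390),interpolation=cv2.INTER_NEAREST)]))
E
```

```text
post [0.6192 0.0568 0.0867]
L [ 0.4361 -0.0101  0.0324]
S [0.442  0.1043 0.0218]
M [0.6371 0.2742 0.0272]
cover [0.4603 0.3415 0.0251]
post by eye [0.6201 0.0563 0.148 ]
top tub [0.6144 0.0559 0.0893] M [0.6357 0.2737 0.0273] S [0.4406 0.1042 0.0215]
```

View pics/post.png

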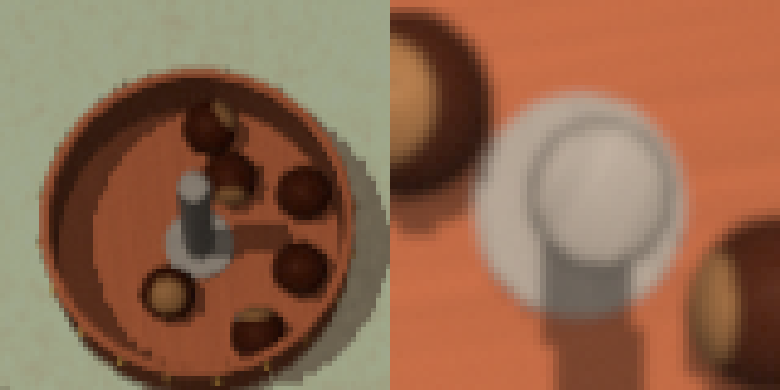

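The right-hand tile shows the post top disc centred at (602,191), which puts the axis at about (0.6195, 0.057). This agrees with the rim fit. Now the cover.

```bash
sed -i 's/^TUB=.*;/TUB=np.array([.6195,.057]);/' h.py
cat >> h.py <<'E'
def pick(xy,ztcp,op,force,zmax):
    command_gripper(op); bot.move_ptp([*xy,ztcp+.08],down(YW))
    print("hit",bot.move_linear([*xy,ztcp],max_speed=.08,threshold=6))
    command_gripper(0,grip_force=force); print("grip",bot.get_grip_width(),bot.get_grasp_force())
    bot.move_linear([*xy,zmax],max_speed=.12); print("held",bot.get_grip_width(),bot.get_ft_force().round(1))
def lower(zt,home):
    "zt: TCP height over own underside; home: target underside height"
    bot.move_ptp([*TUB,.165+zt],down(YW)); bot.sleep(.3)
    z=home+zt
    hit=bot.move_linear([*TUB,z-.004],max_speed=.03,threshold=6)
    print("lower hit",hit,"dz to home",(bot.get_tool_pos()[2]-z).round(4),bot.get_ft_force().round(1)); return bot.get_tool_pos()[2]-z
E
python3 - <<'E'
from h import *
xy=locate("cover",np.array([.4603,.3415]))
pick(xy,.039,.8,60,.23)
e=lower(.039,.070)
print(bot.get_time())
E
```

```text
cover [0.4603 0.3415 0.0251]
hit False
grip 0.5574885046212968 61.46764799952507
held 0.5506174082687093 [-0.4 -0.4 -2.9]
lower hit True dz to home 0.0015 [1.4 0.3 5.7]
67.6833
```

Run:
```python
from h import *
command_gripper(.8); bot.move_linear([*TUB,.26],max_speed=.12)
print(bot.get_time())
s=look(TUB,.148); f=circ(s,*COL["cover"],proj(s,[*TUB,.098]),.098,45); print("hub",f.round(4))
a=cv2.resize(s["color"][0:250,150:420],(400,370))
s=snap("scene"); b=cv2.resize(s["color"][190:310,225:355],(400,370),interpolation=cv2.INTER_CUBIC)
cv2.imwrite("pics/cv.png",np.hstack([a,b]))
```

```text
69.4417
hub [0.6192 0.0566 0.0253]
```

View pics/cv.png

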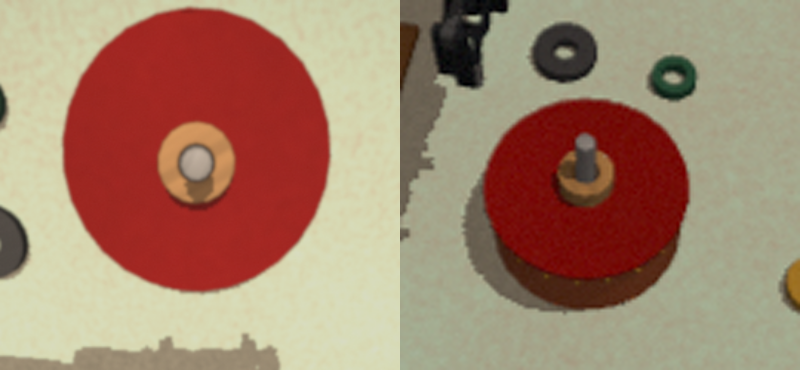

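The cover lies flat on the rim with the post through it: the hub is at (197,163) on the left, and the disc sits level on the tub on the right. Next, the large weight.

```bash
cat >> h.py <<'E'
def stack(n,xy,op,zp,home):
    xy=locate(n,np.array(xy)); command_gripper(op); bot.move_ptp([*xy,zp+.08],down(YW))
    if bot.move_linear([*xy,zp],max_speed=.06,threshold=5):
        print("floor hit",bot.get_tool_pos()[2]); bot.move_linear([*xy,bot.get_tool_pos()[2]+.003],max_speed=.03)
    z0=bot.get_tool_pos()[2]
    command_gripper(0,grip_force=50); print("grip",bot.get_grip_width(),bot.get_grasp_force(),z0)
    bot.move_linear([*xy,.22],max_speed=.12); print("held",bot.get_grip_width(),bot.get_ft_force().round(1))
    e=lower(z0,home)
    if e<.004:
        command_gripper(op); bot.move_linear([*TUB,.27],max_speed=.12)
    print(bot.get_time())
E
python3 - <<'E'
from h import *
stack("L",(.4361,-.0101),.95,.0235,.098)
E
```

```text
L [ 0.4361 -0.0101  0.0324]
grip 0.7395424074200475 55.32254856079817 0.023966888087545223
held 0.7375956644459677 [ 0.5  0.6 -3.4]
lower hit True dz to home 0.0006 [-0.5 -0.1  5.5]
80.7083
```

```bash
python3 - <<'E'
from h import *
stack("M",(.6371,.2742),.82,.0245,.114)
E
python3 - <<'E'
from h import *
stack("S",(.442,.1043),.72,.0255,.130)
E
```

```text
M [0.6372 0.2742 0.0272]
grip 0.621490406073991 53.33586182445288 0.02517757665193222
held 0.6250482623635154 [-0.2  0.6 -2.3]
lower hit True dz to home 0.0004 [0.1 0.8 5.4]
90.3667
S [0.4421 0.1043 0.0218]
grip 0.5090934722576725 51.564219114370644 0.02597737783584466
held 0.5088400527185375 [ 1.  -0.9 -2. ]
lower hit True dz to home 0.0004 [-0.3  0.3  4.7]
99.4083
```

Run:
```python
from h import *
bot.move_ptp([.40,.30,.35],down(YW)); 
s=snap("scene"); b=cv2.resize(s["color"][180:310,130:350],(800,472),interpolation=cv2.INTER_CUBIC)
cv2.imwrite("pics/fin.png",b)
```

```text
(no output)
```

View pics/fin.png

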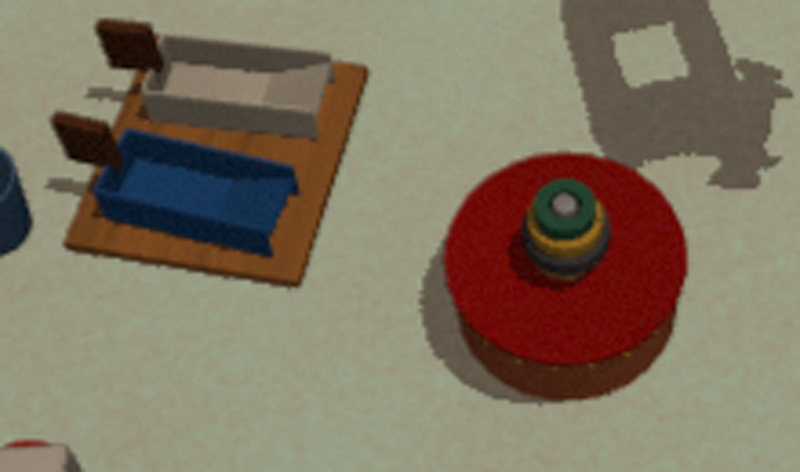

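The final view shows both scoops empty and upright on the board. The cover is flat, and the large, medium and small weights are seated on the post at (565,220).

```bash
python3 -c "
from workcell import bot, eyes, kin, command_gripper
print(bot.close_job(),bot.get_time())"
```

```text
the job is handed in; nothing more can be done
the job is handed in; nothing more can be done
```

The job is handed in, at about 100 s on the robot clock: all six chestnuts are in the tub, both empty scoops stand upright on the board, the cover is flat on the rim, and the large, medium and small weights are stacked home on the post in that order.

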